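Index the mitre fence one hole

TASK

Set the mitre fence on the bench one hole over, to the hole marked with the green dot: hook a fingertip under the pull ring, lift the spring pin out of its hole, swing the arm across and let the pin drop fully home in the green-marked hole, then take the hand away. Do not pinch the ring or force it hard, do not swing the arm over to the yellow dot or right past the green one, and leave the loose block, tape measure, bolt and nut where they are.

Things in the scene. Friction and masses are not known exactly. Their poses are not given: they have to be found in the camera images.
- base: Blue steel base plate, screwed to the bench, 260 x 230 x 30 mm. Origin at bench height under the hinge of the swinging arm; x points from the pull ring to the hinge (to the robot's left, world +y, within about 20 degrees), z up. It reaches from x = -185 to +75 mm and 115 mm either side.
- hinge (a point): Hinge axis of the arm, at the plate's top, 30 mm above the bench; axes as the base. Round it, on a circle of radius 150 mm, lie five pin holes at arm angles -30, -15, 0, 15 and 30 degrees, each with a white line. Holes 12.5 mm wide and 14 mm deep; pin 10 mm thick.
- fence (a joint): Angle (rad) of the arm about its upright hinge; 0 at the start, in the middle hole. The arm points from the hinge to base -x; positive is counter-clockwise from above: the ring end goes to base -y (away from the robot). Neighbour holes at +0.262 and -0.262 rad. Turns easily with the pin out (about 1 N at the ring).
- pin (a joint): Height (m) of the spring pin above home: 0 fully home (as at the start), 0.035 upper stop. Its rounded end clears the plate at 0.012; let down between two holes it rides on the plate at 0.012, slides along, and snaps to 0 by itself when it comes over a hole. The spring presses down with 5 N at home, 8 N when clear.
- ring: Upright steel pull ring on the pin, 150 mm from the hinge: rounded rectangle of 8 mm round bar, opening 60 mm wide, 46 mm high (74 to 120 mm above the bench when home), open to both sides along the arm (the robot's right and left). Origin: middle of its top bar, 124 mm above the bench when home. Axes: x along the arm to the hinge, y along the bar, z up. Moves with pin and arm.
- pointer (a point): Tip of the red pointer at the free end of the arm, 173 mm from the hinge, 40 mm above the bench; it stands over a dot when the pin is over that dot's hole. The aluminium arm is 34 mm wide, its top 46 mm above the bench (62 mm at the brass bush under the ring); just behind the hinge it carries a wooden fence 190 mm long, 72 mm high.
- green_mark: Green dot, 14 mm across, 3 mm high, fixed on the base plate 173 mm from the hinge, in line with the hole to use: next to the middle hole, either on the side near the robot or on the far side. Origin at its underside, 30 mm above the bench.
- yellow_mark: Yellow dot of the same kind, at the hole next to the middle one on the other side: the wrong one.
- block: Loose steel block, 35 x 50 x 40 mm, beside the plate; origin under its centre. Leave alone.
- measure: Loose yellow tape measure, 35 x 76 x 62 mm, beside the plate; origin under its centre. Leave alone.
- bolt: Loose brass-coloured bolt, 22 x 78 x 19 mm, lying beside the plate; origin under its centre. Leave alone.
- nut: Loose steel hex nut, 24 x 27 x 13 mm, lying beside the plate; origin under its centre. Leave alone.

How it is judged:
By the outcome, as a careful person would: the job done as asked, in the order asked, and still so for the second after the job is handed in, with the robot touching nothing.
It also fails if it takes over 56 s, if anything falls off the work surface, if the arm or the gripper's body presses on something with over 40 N, if the wrist force passes 120 N, or if a joint passes its speed limit or range.

ROBOT

A 6-joint arm with a two-finger parallel gripper is mounted at the origin on a cart in front of the work surface, level with it; the furniture and walls round the work are solid. World frame = base frame: x ahead of the robot, y to its left, z up, the work surface at z = 0. Lengths are in m, angles in rad, forces in N, time in s.
With the tool pointing down it reaches from about 0.225 to 0.875 m from the base axis. Payload 3.4 kg.
Tool frame: the origin (TCP) lies at the very end of the fingers, on their centre line; the grasp point (between the pads) lies 19 mm behind it; z points along the fingers, y is the line along which they close (so a half turn about z gives the same grasp; the last joint's range is limited). The gripper opens to 85 mm and grips with 20 to 120 N. Pads are 22 mm wide; open, the fingers measure 114 mm over their backs; the gripper's body (76 mm by 85 mm) begins 54 mm behind the grasp point. The pads swing forward as they close: fully open they stand 13 mm farther back than shut.
Start: joints at [1.053, 0.276, 1.505, -0, 1.361, -0.121], TCP at [0.222, 0.53, 0.231] pointing down, gripper open.
Joint ranges: [-2.89, 2.89], [-0.75, 2.08], [0.22, 2.7], [-1.18, 4.32], [0.11, 2.71], [-2.7, 2.7]. Speed limits (rad/s): [2.57, 2.57, 3.14, 3.14, 3.14, 3.14].

INTERFACE

Orientations are given as a unit quaternion [w, x, y, z].
In Python, from rig import get_state, optics, sign_off gives the robot as it stands.
- The arm moves only by the tool send_rows, never from a script. Its argument "increments" is a list of rows, each an object with "gripper": the gripper's target within -1 to 1 (shut at 1, half-way at 0, fully open at -1); "linear": the shift along the world's x, y, z in m, a list of three; "delta_rot": the turn, a rotation vector about the world's x, y, z in rad, a list of three. In form: [{"gripper": gripper, "linear": [dx, dy, dz], "delta_rot": [rx, ry, rz]}, ...]. A call has 1 to 8 rows; each row is the pose to reach, as a shift and turn from the pose commanded when the call began; what a row does not reach only later rows make up. A row lasts 1/10 s, in which the tool goes at most 50 mm and 8.59 degrees, less where a joint would pass 70% of its speed; a pose out of reach is approached as far as the arm can. A call with a gripper value outside its range is refused whole. The fingers move at their own pace and stop on an object; "newtons" is the grip in N (left out, the last holds). Time passes only in rows, so rows that repeat a pose let the fingers close. It gives the time, the measured TCP pose, the force, the opening and the grip force at its end, in the units of the state.
- get_state(): the state, without advancing time (a new reading comes with each control period).
- optics.get_image(name): name is "scene" or "top" or "wrist"; returns a dict with "pixels" (384x512x3 uint8, blue, green, red), "K" (3x3 intrinsics, pixels), "k1" (the pictures are not rectified: a ray, as slopes to the right and down, at radius r is drawn at 1 + k1 r^2 times it, then the intrinsics apply), "rvec" (rotation vector, rad) and "tvec" (3), from world to camera coordinates, as OpenCV has them; the wrist camera has in their place "T_tool_cam" (4x4, takes a point from camera to tool coordinates, whose origin is the TCP and whose axes are the flange's). Camera axes: x right, y down, z forward; pixel columns grow to the right and rows downward; lengths in m; the calibration is good to about 2 mm. A picture is of the moment at which its call begins: read the wrist's pose just before it. There is no depth.
- sign_off(): hands the job in; it is judged then, once.
The state is a dict: "clock": time; "qpos": joint angles; "qd": joint speeds; "effort": joint torques, N m; "position": TCP position; "ee_rot": TCP orientation; "contact_force": force on the tool from outside, world axes, zero at the start; "moment": the same for the moment, N m; "width": finger opening in m; "gripper_force": force on a finger pad.
Only numpy, scipy, OpenCV 4.12 (cv2) and the standard library are available. Lean on these libraries where they do the work, as an engineer would, in place of code of your own. Each camera call takes 0.05 s, during which the arm holds its last target. There are 200 camera calls.

## Working session

There is one attempt and no reset: what is moved stays moved. The work goes in short steps, Python scripts to look and compute and a tool call to move; the robot and the scene stay as the last step left them, time stands still between calls to the robot, and variables do not carry over. Pictures are saved under pics/ and viewed, at most 10 in all, crops included, and the job is handed in when it is done.

Besides the shell and the picture viewer there is one more tool, called after ">>>" in YAML: its name, and indented under it one key for each argument. send_rows: Moves the arm, as the interface text tells. Its arguments: {"type":"object","properties":{"increments":{"type":"array"},"newtons":{"type":"number"}},"required":["increments"]}

```bash
mkdir -p pics
cat > h.py <<'E'
import numpy as np,cv2
from rig import get_state,optics,sign_off
def snap(n,f):
    im=optics.get_image(n); cv2.imwrite('pics/'+f,im['pixels']); return im
def ray(im,uv):
    K=np.array(im['K']);d=(np.array(uv,float)-K[:2,2])/[K[0,0],K[1,1]]
    s=d.copy()
    for _ in range(20): s=d/(1+im['k1']*(s@s))
    R=cv2.Rodrigues(np.array(im['rvec'],float))[0];t=np.array(im['tvec'],float).ravel()
    return -R.T@t, R.T@np.array([s[0],s[1],1])
def atz(im,uv,z):
    o,d=ray(im,uv); return o+d*(z-o[2])/d[2]
E
python3 - <<'E'
from h import *
import pickle
for n in('top','scene'):
    im=snap(n,n+'1.png'); pickle.dump(im,open(n+'1.pkl','wb'))
print(get_state())
E
```

```text
{'clock': 0.1, 'qpos': array([ 1.05299456e+00,  2.76556142e-01,  1.50602154e+00,  1.99920682e-05,
        1.36074267e+00, -1.20967712e-01]), 'qd': array([-0.00150783, -0.00237263, -0.0022215 , -0.00049433, -0.00093633,
        0.00019193]), 'effort': array([ 1.48504438e-03, -4.17700338e+01, -2.46404725e+01,  1.43836855e-04,
        5.84258727e-03,  1.12140765e-05]), 'position': array([0.22197453, 0.52989513, 0.23050635]), 'ee_rot': array([-2.80514357e-04,  1.97119643e-01,  9.80379059e-01, -8.17096208e-04]), 'contact_force': array([-1.11477802, -0.00882403, -0.16294999]), 'moment': array([-0.00745903,  0.0364365 , -0.04286107]), 'gripper_force': 0.0, 'width': 0.0853974634451418}
```

View pics/top1.png

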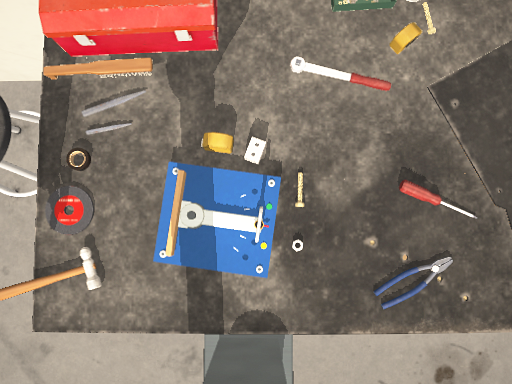

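View pics/scene1.png

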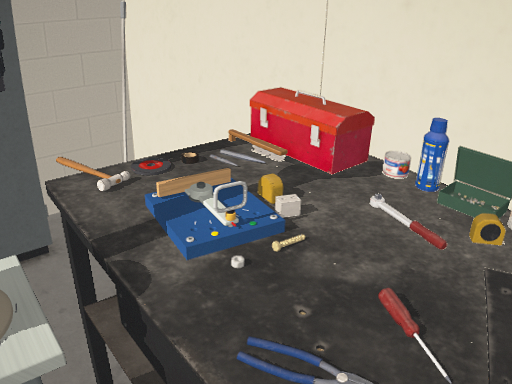

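The top view has robot +x up and +y left. The green dot is at about (269,207), on the far side, the yellow dot at (264,246) on the near side, and the ring at (260,222). The bolt is at (300,188) and the nut at (297,245).

```bash
cat > m.py <<'E'
from h import *
import pickle
im=pickle.load(open('top1.pkl','rb'));p=im['pixels']
hsv=cv2.cvtColor(p,cv2.COLOR_BGR2HSV)
def cen(lo,hi,box):
    x0,y0,x1,y1=box; m=cv2.inRange(hsv[y0:y1,x0:x1],lo,hi); ys,xs=np.nonzero(m); return (xs.mean()+x0,ys.mean()+y0),len(xs)
for k in('top',):
    g,n=cen((45,100,60),(80,255,255),(260,198,278,216)); y,n2=cen((22,120,100),(35,255,255),(255,238,273,254))
G=atz(im,g,.033);Y=atz(im,y,.033);print(g,n,G,y,n2,Y,np.linalg.norm(G-Y),'exp',2*.173*np.sin(.2618))
c=(G+Y)/2; e=(G-Y)[:2];e/=np.linalg.norm(e) # e = base -y
hx=np.array([-e[1],e[0]]) # to left
H=c[:2]+hx*.173*np.cos(.2618)
print('hinge',H,'base x dir',hx,np.degrees(np.arctan2(hx[1],hx[0])))
print('hinge px check',atz(im,(192,214),.05))
print('ring start',H-hx*.15)
a=.2618;R=np.array([[np.cos(a),-np.sin(a)],[np.sin(a),np.cos(a)]])
print('ring end',H-R@hx*.15)
for n,uv,z in(('block',(256,150),.02),('meas',(217,142),.06),('bolt',(300,188),.01),('nut',(297,245),.01)):print(n,atz(im,uv,z))
cv2.imwrite('pics/c.png',cv2.resize(p[150:290,145:325],None,fx=4,fy=4,interpolation=cv2.INTER_CUBIC))
E
python3 m.py
```

```text
(np.float64(268.7037037037037), np.float64(205.85185185185185)) 27 [ 0.58792892 -0.06183904  0.033     ] (np.float64(263.25925925925924), np.float64(245.40740740740742)) 27 [ 0.49895742 -0.04942885  0.033     ] 0.08983284353991197 exp 0.0895515942093073
hinge [0.56652835 0.10986893] base x dir [0.13814762 0.99041165] 82.05932872751589
hinge px check [0.56874146 0.10920273 0.05      ]
ring start [ 0.54580621 -0.03869282]
ring end [ 0.584963   -0.03899397]
block [ 0.71810641 -0.03311026  0.02      ]
meas [0.72895634 0.05381736 0.06      ]
bolt [ 0.63073014 -0.13508554  0.01      ]
nut [ 0.49926485 -0.1272117   0.01      ]
```

View pics/c.png

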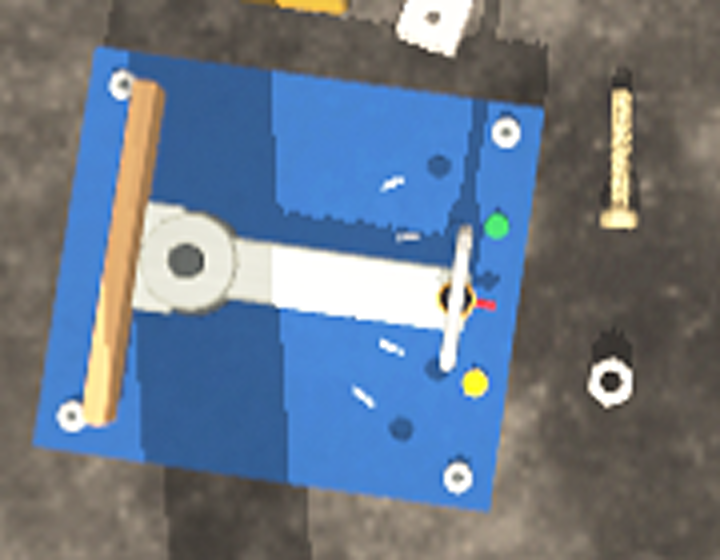

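Dot spacing and the hinge cross-check both agree, and green is on the far side (+0.262 rad). I'll use the shut fingers as a hook, entering the ring tilted from the robot's right.

>>> send_rows:
  increments:
    - {"gripper": 1,"linear": [0,0,0.05],"delta_rot": [0,0,-0.1]}
    - {"gripper": 1,"linear": [0.25,-0.4,0.09],"delta_rot": [0,0,-1.15]}
    - {"gripper": 1,"linear": [0.25,-0.4,0.09],"delta_rot": [0,0,-1.15]}
    - {"gripper": 1,"linear": [0.25,-0.4,0.09],"delta_rot": [0,0,-1.15]}
    - {"gripper": 1,"linear": [0.25,-0.4,0.09],"delta_rot": [0,0,-1.15]}
    - {"gripper": 1,"linear": [0.25,-0.4,0.09],"delta_rot": [0,0,-1.15]}
    - {"gripper": 1,"linear": [0.25,-0.4,0.09],"delta_rot": [0,0,-1.15]}
    - {"gripper": 1,"linear": [0.25,-0.4,0.09],"delta_rot": [0,0,-1.15]}
  newtons: 20

```text
clock: 0.9
position: [0.4075, 0.2328, 0.3109]
ee_rot: [-0.0, 0.701, 0.713, -0.0]
contact_force: [0.9, 0.1, 0.1]
width: 0.0003
gripper_force: 0.0
```

>>> send_rows:
  increments:
    - {"gripper": 1,"linear": [0.05,-0.33,0],"delta_rot": [0,0,0]}
    - {"gripper": 1,"linear": [0.05,-0.33,0],"delta_rot": [0,0,0]}
    - {"gripper": 1,"linear": [0.05,-0.33,0],"delta_rot": [0,0,0]}
    - {"gripper": 1,"linear": [0.05,-0.33,0],"delta_rot": [0,0,0]}
    - {"gripper": 1,"linear": [0.05,-0.33,0],"delta_rot": [0,0,0]}
    - {"gripper": 1,"linear": [0.05,-0.33,0],"delta_rot": [0,0,0]}
    - {"gripper": 1,"linear": [0.05,-0.33,0],"delta_rot": [0,0,0]}
    - {"gripper": 1,"linear": [0.05,-0.33,0],"delta_rot": [0,0,0]}

```text
clock: 1.7
position: [0.4575, -0.0995, 0.3101]
ee_rot: [0.0, 0.701, 0.714, -0.001]
contact_force: [-0.3, 0.6, 0.6]
width: -0.0005
gripper_force: 0.0
```

```bash
cat > t.py <<'E'
from h import *
from scipy.spatial.transform import Rotation as Ro
hx=np.array([.138,.990,0]);e=np.array([.990,-.138,0]);tilt=np.radians(50)
z=np.array([0,0,-1])*np.cos(tilt)+hx*np.sin(tilt)
T=Ro.from_matrix(np.c_[np.cross(e,z),e,z])
s=get_state();q=s['ee_rot'];R=Ro.from_quat([*q[1:],q[0]])
print(s['clock'],s['position'].round(4),'q',s['qpos'].round(2),'rot',(T*R.inv()).as_rotvec().round(3),'z',z.round(3),'F',s['contact_force'].round(1),'w',s['width'])
E
python3 t.py
```

```text
1.7 [ 0.4575 -0.0995  0.3101] q [-0.36  0.08  1.57 -0.    1.5  -0.38] rot [ 0.873 -0.053 -0.147] z [ 0.106  0.758 -0.643] F [-0.3  0.6  0.6] w -0.0005392334924612732
```

>>> send_rows:
  increments:
    - {"gripper": 1,"linear": [0.073,-0.06,-0.09],"delta_rot": [0.873,-0.053,-0.147]}
    - {"gripper": 1,"linear": [0.073,-0.06,-0.09],"delta_rot": [0.873,-0.053,-0.147]}
    - {"gripper": 1,"linear": [0.073,-0.06,-0.09],"delta_rot": [0.873,-0.053,-0.147]}
    - {"gripper": 1,"linear": [0.073,-0.06,-0.09],"delta_rot": [0.873,-0.053,-0.147]}
    - {"gripper": 1,"linear": [0.073,-0.06,-0.09],"delta_rot": [0.873,-0.053,-0.147]}
    - {"gripper": 1,"linear": [0.073,-0.06,-0.09],"delta_rot": [0.873,-0.053,-0.147]}
    - {"gripper": 1,"linear": [0.073,-0.06,-0.09],"delta_rot": [0.873,-0.053,-0.147]}
    - {"gripper": 1,"linear": [0.073,-0.06,-0.09],"delta_rot": [0.873,-0.053,-0.147]}

```text
clock: 2.5
position: [0.5301, -0.155, 0.2204]
ee_rot: [-0.277, 0.682, 0.597, 0.319]
contact_force: [0.5, -0.6, 0.5]
width: 0.0003
gripper_force: 0.0
```

```bash
python3 t.py
```

```text
2.5 [ 0.5301 -0.155   0.2204] q [-0.83  0.49  1.53  0.64  1.73 -0.79] rot [-0.     0.003 -0.003] z [ 0.106  0.758 -0.643] F [ 0.5 -0.6  0.5] w 0.00026888008104547354
```

>>> send_rows:
  increments:
    - {"gripper": 1,"linear": [0.005,0.02,-0.035],"delta_rot": [0,0,0]}
    - {"gripper": 1,"linear": [0.007,0.047,-0.066],"delta_rot": [0,0,0]}
    - {"gripper": 1,"linear": [0.007,0.047,-0.066],"delta_rot": [0,0,0]}
    - {"gripper": 1,"linear": [0.007,0.047,-0.066],"delta_rot": [0,0,0]}

```text
clock: 2.9
position: [0.5374, -0.1065, 0.1564]
ee_rot: [-0.276, 0.681, 0.598, 0.32]
contact_force: [0.8, 0.0, 1.1]
width: 0.0001
gripper_force: 0.0
```

Run:
```python
from h import *
s=get_state();print(s['position'])
a=snap('scene','s2.png')['pixels'];b=snap('wrist','w2.png')['pixels']
a=cv2.resize(a[150:270,130:330],(800,480));cv2.imwrite('pics/s2c.png',np.vstack([a[:, :],])); 
cv2.imwrite('pics/both.png',np.hstack([cv2.resize(a,(450,270)),cv2.resize(b,(350,270))]))
```

```text
[ 0.53744109 -0.1064533   0.15642674]
```

View pics/both.png

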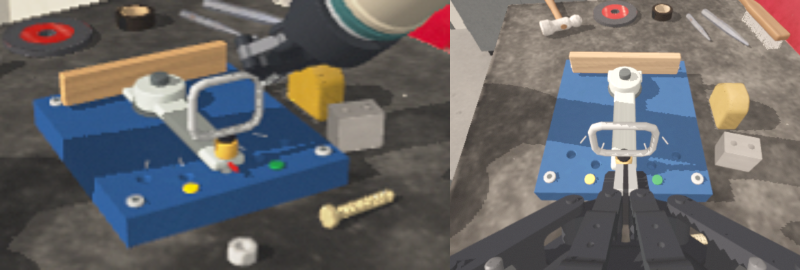

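The wrist view shows the shut fingers laterally centred on the ring, with nothing in the way. Next I check where the TCP and ring project in both pictures.

Run:
```python
from h import *
from scipy.spatial.transform import Rotation as Ro
import pickle
im=pickle.load(open('scene1.pkl','rb'))
def pr(rv,tv,im,X):
    X=np.atleast_2d(X).astype(float);return cv2.projectPoints(X,np.array(rv,float),np.array(tv,float),np.array(im['K'],float),np.array([im['k1'],0,0,0,0.]))[0].reshape(-1,2)
pts=np.array([[.537,-.106,.156],[.5458,-.0387,.124],[.5458,-.0387,.03]])
p=pr(im['rvec'],im['tvec'],im,pts);print('scene crop',((p-[130,150])*2.25).round())
print('cam',ray(im,(256,192)))
w=optics.get_image('wrist');s=get_state();q=s['ee_rot'];T=np.eye(4);T[:3,:3]=Ro.from_quat([*q[1:],q[0]]).as_matrix();T[:3,3]=s['position']
C=np.linalg.inv(T@np.array(w['T_tool_cam']))
p=pr(cv2.Rodrigues(C[:3,:3])[0],C[:3,3],w,pts);print('wrist crop',(p*[350/512,270/384]+[450,0]).round())
```

```text
scene crop [[265.  72.]
 [226.  77.]
 [226. 167.]]
cam (array([ 0.07459868, -0.69644223,  0.50381424]), array([ 0.56890802,  0.69486538, -0.4403475 ]))
wrist crop [[625. 174.]
 [625. 124.]
 [624. 167.]]
```

>>> send_rows:
  increments:
    - {"gripper": 1,"linear": [0.002,0.018,-0.017],"delta_rot": [0,0,0]}
    - {"gripper": 1,"linear": [0.004,0.034,-0.031],"delta_rot": [0,0,0]}
    - {"gripper": 1,"linear": [0.007,0.05,-0.044],"delta_rot": [0,0,0]}
    - {"gripper": 1,"linear": [0.009,0.064,-0.055],"delta_rot": [0,0,0]}
    - {"gripper": 1,"linear": [0.01,0.075,-0.063],"delta_rot": [0,0,0]}
    - {"gripper": 1,"linear": [0.01,0.075,-0.063],"delta_rot": [0,0,0]}

```text
clock: 3.65
position: [0.5468, -0.0326, 0.092]
ee_rot: [-0.277, 0.682, 0.597, 0.32]
contact_force: [-1.6, 0.6, -0.1]
width: -0.0001
gripper_force: 0.0
```

Run:
```python
from h import *
s=get_state();print(s['position'],s['contact_force'].round(2))
a=snap('scene','s3.png')['pixels'];b=snap('wrist','w3.png')['pixels']
cv2.imwrite('pics/both3.png',np.hstack([cv2.resize(a[150:270,130:330],(450,270)),cv2.resize(b,(350,270))]))
```

```text
[ 0.54682022 -0.03255911  0.09195562] [-1.58  0.63 -0.1 ]
```

View pics/both3.png

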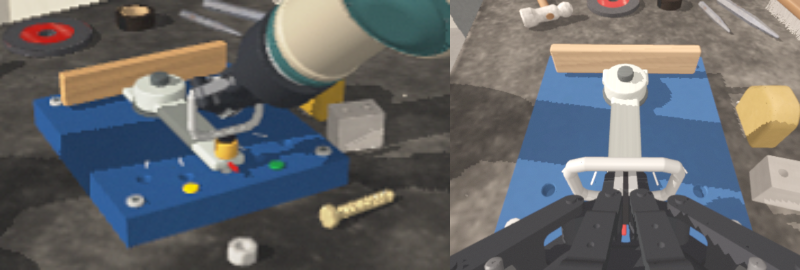

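Fingertips are through the ring: in the wrist view the top bar crosses over them at row ~165. Lifting slowly.

>>> send_rows:
  increments:
    - {"gripper": 1,"linear": [0,0,0.005],"delta_rot": [0,0,0]}
    - {"gripper": 1,"linear": [0,0,0.009],"delta_rot": [0,0,0]}
    - {"gripper": 1,"linear": [0,0,0.013],"delta_rot": [0,0,0]}
    - {"gripper": 1,"linear": [0,0,0.017],"delta_rot": [0,0,0]}
    - {"gripper": 1,"linear": [0,0,0.017],"delta_rot": [0,0,0]}

```text
clock: 4.25
position: [0.5472, -0.0348, 0.1083]
ee_rot: [-0.275, 0.682, 0.597, 0.319]
contact_force: [-1.0, -3.1, -7.7]
width: -0.0001
gripper_force: 4.2
```

>>> send_rows:
  increments:
    - {"gripper": 1,"linear": [0,0,0.004],"delta_rot": [0,0,0]}
    - {"gripper": 1,"linear": [0,0,0.008],"delta_rot": [0,0,0]}
    - {"gripper": 1,"linear": [0,0,0.01],"delta_rot": [0,0,0]}
    - {"gripper": 1,"linear": [0,0,0.01],"delta_rot": [0,0,0]}

```text
clock: 4.65
position: [0.547, -0.0346, 0.118]
ee_rot: [-0.276, 0.682, 0.597, 0.319]
contact_force: [-0.0, -5.1, -10.8]
width: -0.0001
gripper_force: 5.6
```

Run:
```python
from h import *
s=get_state();print(s['position'],s['contact_force'].round(2))
a=snap('scene','s4.png')['pixels'];b=snap('wrist','w4.png')['pixels']
cv2.imwrite('pics/both4.png',np.hstack([cv2.resize(a[150:270,130:330],(450,270)),cv2.resize(b,(350,270))]))
```

```text
[ 0.54699893 -0.03459882  0.11798293] [-1.000e-02 -5.110e+00 -1.083e+01]
```

View pics/both4.png

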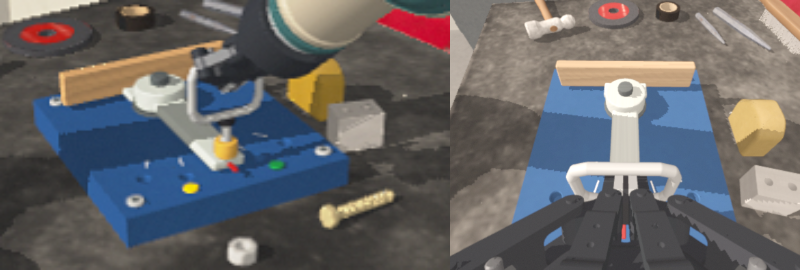

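The pin is clear: its stem shows between ring and bush, at about 10 N. Raise slightly and swing about 9° toward green.

>>> send_rows:
  increments:
    - {"gripper": 1,"linear": [0,0,0.002],"delta_rot": [0,0,0.0]}
    - {"gripper": 1,"linear": [0.004,0,0.002],"delta_rot": [0,0,0.03]}
    - {"gripper": 1,"linear": [0.009,0,0.002],"delta_rot": [0,0,0.06]}
    - {"gripper": 1,"linear": [0.014,0,0.002],"delta_rot": [0,0,0.1]}
    - {"gripper": 1,"linear": [0.018,-0.001,0.002],"delta_rot": [0,0,0.13]}
    - {"gripper": 1,"linear": [0.022,-0.001,0.002],"delta_rot": [0,0,0.16]}
    - {"gripper": 1,"linear": [0.022,-0.001,0.002],"delta_rot": [0,0,0.16]}

```text
clock: 5.45
position: [0.5701, -0.0358, 0.1192]
ee_rot: [-0.3, 0.632, 0.65, 0.296]
contact_force: [0.6, -5.5, -10.9]
width: -0.0001
gripper_force: 6.0
```

Run:
```python
from h import *
s=get_state();print(s['position'],s['contact_force'].round(2))
a=snap('scene','s5.png')['pixels'];b=snap('top','t5.png')['pixels']
cv2.imwrite('pics/both5.png',np.hstack([cv2.resize(a[150:270,130:330],(450,270)),cv2.resize(b[155:281,145:308],(350,270))]))
```

```text
[ 0.57007794 -0.0358045   0.11924503] [  0.61  -5.52 -10.92]
```

View pics/both5.png

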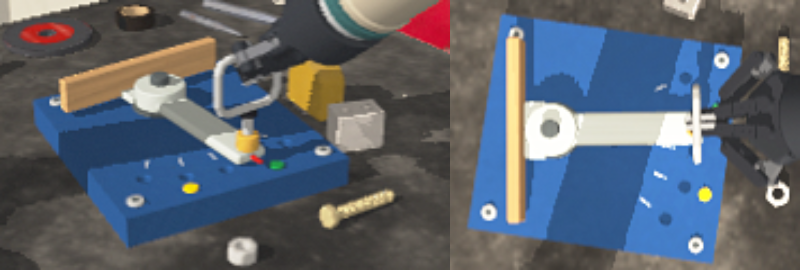

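The arm followed to about 9° and the pointer is just short of green. Now I lower the pin onto the plate between the holes, then push the ring sideways until it snaps.

>>> send_rows:
  increments:
    - {"gripper": 1,"linear": [0,0,-0.003],"delta_rot": [0,0,0]}
    - {"gripper": 1,"linear": [0,0,-0.006],"delta_rot": [0,0,0]}
    - {"gripper": 1,"linear": [0,0,-0.006],"delta_rot": [0,0,0]}

```text
clock: 5.85
position: [0.5693, -0.0358, 0.1134]
ee_rot: [-0.3, 0.633, 0.649, 0.296]
contact_force: [0.8, -7.1, -7.8]
width: -0.0
gripper_force: 5.5
```

>>> send_rows:
  increments:
    - {"gripper": 1,"linear": [0,0,-0.003],"delta_rot": [0,0,0]}
    - {"gripper": 1,"linear": [0,0,-0.005],"delta_rot": [0,0,0]}
    - {"gripper": 1,"linear": [0,0,-0.005],"delta_rot": [0,0,0]}

```text
clock: 6.15
position: [0.5695, -0.0346, 0.1108]
ee_rot: [-0.301, 0.632, 0.649, 0.298]
contact_force: [0.4, -5.5, -3.0]
width: 0.0001
gripper_force: 2.6
```

>>> send_rows:
  increments:
    - {"gripper": 1,"linear": [0,0,-0.004],"delta_rot": [0,0,0]}
    - {"gripper": 1,"linear": [0,0,-0.007],"delta_rot": [0,0,0]}
    - {"gripper": 1,"linear": [0,0,-0.007],"delta_rot": [0,0,0]}
    - {"gripper": 1,"linear": [0,0,-0.007],"delta_rot": [0,0,0]}

```text
clock: 6.55
position: [0.5689, -0.0336, 0.1033]
ee_rot: [-0.302, 0.632, 0.649, 0.297]
contact_force: [0.2, -1.2, 0.4]
width: 0.0001
gripper_force: 0.0
```

>>> send_rows:
  increments:
    - {"gripper": 1,"linear": [0.004,0,0],"delta_rot": [0,0,0]}
    - {"gripper": 1,"linear": [0.008,0,0],"delta_rot": [0,0,0]}
    - {"gripper": 1,"linear": [0.012,0,0],"delta_rot": [0,0,0]}
    - {"gripper": 1,"linear": [0.012,0,0],"delta_rot": [0,0,0]}

```text
clock: 6.95
position: [0.5818, -0.0344, 0.1029]
ee_rot: [-0.301, 0.632, 0.649, 0.297]
contact_force: [-0.4, -0.4, 0.5]
width: -0.0002
gripper_force: 0.0
```

Contact is free and the pin should be riding on the plate. Pushing in small steps, watching the force.

>>> send_rows:
  increments:
    - {"gripper": 1,"linear": [0.002,0,0],"delta_rot": [0,0,0]}
    - {"gripper": 1,"linear": [0.004,0,0],"delta_rot": [0,0,0]}
    - {"gripper": 1,"linear": [0.006,0,0],"delta_rot": [0,0,0]}
    - {"gripper": 1,"linear": [0.008,0,0],"delta_rot": [0,0,0]}
    - {"gripper": 1,"linear": [0.008,0,0],"delta_rot": [0,0,0]}

```text
clock: 7.45
position: [0.5874, -0.0339, 0.1029]
ee_rot: [-0.303, 0.632, 0.649, 0.296]
contact_force: [-4.1, 0.8, 0.3]
width: 0.0
gripper_force: 2.1
```

Run:
```python
from h import *
s=get_state();print(s['position'],s['contact_force'].round(2))
a=snap('scene','s6.png')['pixels'];b=snap('top','t6.png')['pixels']
cv2.imwrite('pics/both6.png',np.hstack([cv2.resize(a[150:270,130:330],(450,270)),cv2.resize(b[155:281,145:308],(350,270))]))
```

```text
[ 0.58735241 -0.0338626   0.1028705 ] [-4.07  0.77  0.27]
```

View pics/both6.png

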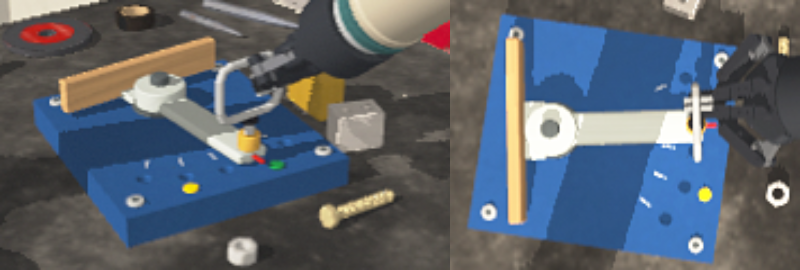

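The arm is about 9–10° round and the fingers are now against the far side bar at 4 N, with the pin still riding. I keep pushing.

>>> send_rows:
  increments:
    - {"gripper": 1,"linear": [0.002,0,0],"delta_rot": [0,0,0.0]}
    - {"gripper": 1,"linear": [0.004,0,0],"delta_rot": [0,0,0.0]}
    - {"gripper": 1,"linear": [0.006,0,0],"delta_rot": [0,0,0.0]}
    - {"gripper": 1,"linear": [0.006,0,0],"delta_rot": [0,0,0.0]}

```text
clock: 7.95
position: [0.5945, -0.0336, 0.1027]
ee_rot: [-0.302, 0.632, 0.649, 0.297]
contact_force: [-2.1, 0.4, 0.0]
width: -0.0002
gripper_force: 1.3
```

>>> send_rows:
  increments:
    - {"gripper": 1,"linear": [0.002,0,0],"delta_rot": [0,0,0.0]}
    - {"gripper": 1,"linear": [0.004,0,0],"delta_rot": [0,0,0.0]}
    - {"gripper": 1,"linear": [0.004,0,0],"delta_rot": [0,0,0.0]}

```text
clock: 8.25
position: [0.6003, -0.0355, 0.1022]
ee_rot: [-0.3, 0.633, 0.649, 0.297]
contact_force: [1.0, -1.4, -3.9]
width: -0.0001
gripper_force: 2.0
```

The push force vanished and the bar now rests on the fingers (-3.9 N), so the pin has snapped in. I lower the hook to let it go fully home and centre the fingers in the ring.

>>> send_rows:
  increments:
    - {"gripper": 1,"linear": [0,0,-0.004],"delta_rot": [0,0,0]}
    - {"gripper": 1,"linear": [0,0,-0.008],"delta_rot": [0,0,0]}
    - {"gripper": 1,"linear": [-0.005,0,-0.009],"delta_rot": [0,0,0]}
    - {"gripper": 1,"linear": [-0.012,0,-0.009],"delta_rot": [0,0,0]}
    - {"gripper": 1,"linear": [-0.012,0,-0.009],"delta_rot": [0,0,0]}

```text
clock: 8.75
position: [0.5858, -0.0341, 0.0941]
ee_rot: [-0.302, 0.632, 0.649, 0.297]
contact_force: [-0.7, -0.2, -0.4]
width: -0.0001
gripper_force: 0.0
```

Run:
```python
from h import *
s=get_state();print(s['position'],s['contact_force'].round(2))
q=s['ee_rot']
from scipy.spatial.transform import Rotation as Ro
print('toolz',Ro.from_quat([*q[1:],q[0]]).as_matrix()[:,2])
a=snap('scene','s7.png')['pixels'];b=snap('top','t7.png')['pixels']
cv2.imwrite('pics/both7.png',np.hstack([cv2.resize(a[150:270,130:330],(450,270)),cv2.resize(b[155:281,145:308],(350,270))]))
```

```text
[ 0.58584911 -0.03406796  0.09413249] [-0.68 -0.2  -0.38]
toolz [-0.01666122  0.76723025 -0.64115532]
```

View pics/both7.png

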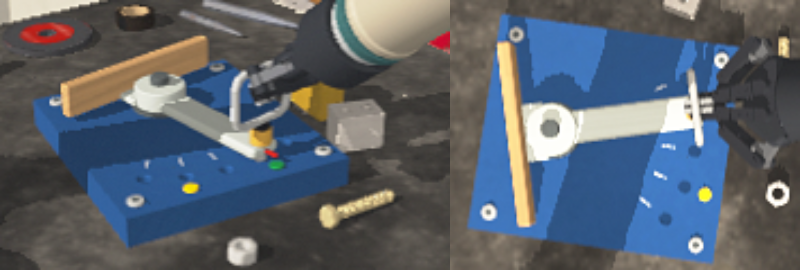

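The pointer stands over the green dot, the ring sits low on its bush again, and there is no contact force. Withdrawing back along the fingers.

>>> send_rows:
  increments:
    - {"gripper": 1,"linear": [0.0,-0.015,0.0125],"delta_rot": [0,0,0]}
    - {"gripper": 1,"linear": [0.001,-0.031,0.026],"delta_rot": [0,0,0]}
    - {"gripper": 1,"linear": [0.001,-0.05,0.042],"delta_rot": [0,0,0]}
    - {"gripper": 1,"linear": [0.002,-0.077,0.064],"delta_rot": [0,0,0]}
    - {"gripper": 1,"linear": [0.002,-0.1,0.1],"delta_rot": [0,0,0]}
    - {"gripper": 1,"linear": [-0.05,-0.14,0.14],"delta_rot": [0,0,0]}
    - {"gripper": 1,"linear": [-0.05,-0.16,0.17],"delta_rot": [0,0,0]}
    - {"gripper": 1,"linear": [-0.05,-0.16,0.17],"delta_rot": [0,0,0]}

```text
clock: 9.65
position: [0.5368, -0.1978, 0.2678]
ee_rot: [-0.298, 0.633, 0.65, 0.298]
contact_force: [0.3, -0.7, -0.5]
width: -0.0
gripper_force: 0.0
```

Run:
```python
from h import *
s=get_state();print(s['position'],s['contact_force'].round(2))
a=snap('scene','s8.png')['pixels'];b=snap('top','t8.png')['pixels']
cv2.imwrite('pics/both8.png',np.hstack([cv2.resize(a[150:270,130:330],(450,270)),cv2.resize(b[125:271,145:334],(350,270))]))
```

```text
[ 0.53680615 -0.19778363  0.26775355] [ 0.28 -0.66 -0.54]
```

View pics/both8.png

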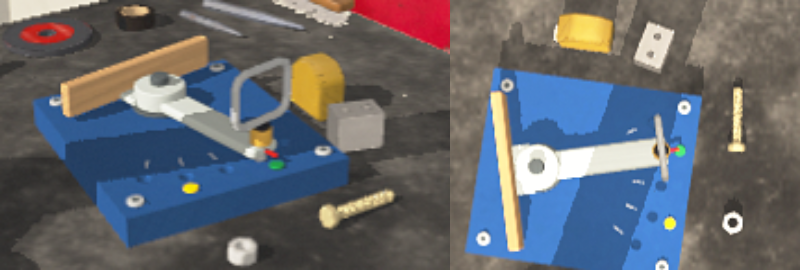

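The hand is clear, the pointer is at the green dot, the ring is down on its bush as at the start, and the loose parts haven't moved.

```bash
python3 -c "
from rig import sign_off;print(sign_off())"
```

```text
the job is handed in; nothing more can be done
None
```

The fence is set to the green-marked hole: the pin snapped in and looks fully home in the last pictures, the loose parts are unmoved, the hand is clear, and the job was handed in at about 10 s on the robot clock.

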